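# Refit the washed weighing deck on the portion scale

## Task

Lift the washed white weighing deck off the blue drain mat by its black handle and put it back on the portion scale, feeling with light pressure for the spot where its two slots drop over the two brass studs, so that it lies fully down and flat on the scale's platform. Be gentle with the scale, never loading it with more than 20 N, then let go and leave the cup, the shaker jar and the bowl where they stand.

Things in the scene. Friction and masses are not known exactly. Their poses are not given: they have to be found in the camera images.
- deck_grip (a point): Centre of the black handle bar of the white weighing deck (loose, 0.2 to 0.33 kg). The bar runs along the deck's y: 70 mm long (y), 12 mm thick (x), 16 mm high, on two thin posts at y = +-31 mm. This point lies over the plate's centre, 45 mm above the plate's underside, 41 mm above its top face. z is up. The deck is the same turned half round.
- deck_plate (a point): Centre of the underside of the weighing deck's flat white plate: 120 mm (x) by 160 mm (y), 4 mm thick. Two through slots lie on its y axis at y = +55 and -55 mm, each 11 mm in x and 14 mm in y. It starts lying flat on the drain mat. Same axes as deck_grip.
- scale_top (a point): Centre of the top face of the scale's steel platform when unloaded, 125 mm above the table; z up. The platform is 110 mm (x) by 150 mm (y) and sprung: it sinks straight down about 1 mm for each 1.5 N, up to 10 mm, then a hard stop; under the deck's own weight about 2 mm. This point is fixed to the housing and does not sink with the platform.
- scale: Portion scale, fixed, aluminium housing with a dial on its +x side; origin under its centre, axes as scale_top. Two brass studs stand on the platform at y = +55 and -55 mm, 8 mm thick, polished, flat-topped with a 1.3 mm bevel, 13 mm high. They sit on one bar clamped at an unmeasured place: both stand at the same x, anywhere from -20 to +20 mm from the platform's centre.
- mat: Blue drain mat, fixed to the table, 150 mm (x) by 190 mm (y), 6 mm thick; origin at the centre of its underside. The deck starts on it.
- cup: Red plastic cup, upright, 72 mm across, 75 mm high, loose; origin at the centre of its underside. Bystander.
- shaker: Amber shaker jar with steel cap, upright, 56 mm across, 110 mm high, loose; origin at the centre of its underside. Bystander.
- bowl: Steel bowl, 120 mm across, 50 mm high, loose; origin at the centre of its underside. Bystander.
Things that resemble listed ones, but are neither listed nor needed, are in the scene too. Of the things that look like the scale, the larger one is meant. Leave any red look-alike of the part that bears deck_grip alone.

How it is judged:
On the way:
1. the deck is lifted clear of the mat (height (world z) of deck_grip above 0.1 m), for 0.2 s.
At the end, for the whole second after the job is handed in: The deck lies flat (within 0.03 rad) and fully down over both studs: its handle centre is 38 to 46.5 mm above, and within 28 mm sideways of, the scale_top point, and it is turned within 0.1 rad of the scale; it is at rest and released (z of deck_grip in the frame of scale_top between 0.038 and 0.0465 m and horizontal distance between deck_grip and scale_top below 0.028 m and angle between deck_grip's own z axis and vertical below 0.03 rad and angle between the y axis of deck_grip and the y axis of scale_top, either way round below 0.1 rad and contact force between the fingers and anything else below 0.05 N and linear speed of deck below 0.02 m/s); the robot touches nothing.
It fails at once if the scale is loaded with more than 20 N (contact force between anything else and scale above 20 N).
It fails at once if the cup is moved more than 30 mm or tipped (distance of cup from where it was at the start of the episode above 0.03 m or angle between cup's own z axis and vertical above 0.5 rad).
It fails at once if the shaker jar is moved more than 30 mm or tipped (distance of shaker from where it was at the start of the episode above 0.03 m or angle between shaker's own z axis and vertical above 0.5 rad).
It fails at once if the bowl is moved more than 30 mm or tipped (distance of bowl from where it was at the start of the episode above 0.03 m or angle between bowl's own z axis and vertical above 0.5 rad).
It also fails if it takes over 48 s, if anything falls off the work surface, if the arm or the gripper's body presses on something with over 40 N, if the wrist force passes 120 N, or if a joint passes its speed limit or range.

## Robot

A 6-joint arm with a two-finger parallel gripper is mounted at the origin on the work surface. World frame = base frame: x ahead of the robot, y to its left, z up, the work surface at z = 0. Lengths are in m, angles in rad, forces in N, time in s.
With the tool pointing down it reaches from about 0.3 to 0.875 m from the base axis. Payload 6.4 kg.
Tool frame: the origin (TCP) lies at the very end of the fingers, on their centre line; the grasp point (between the pads) lies 19 mm behind it; z points along the fingers, y is the direction in which the jaws open and shut (so a half turn about z gives the same grasp; the last joint's range is limited). The gripper opens to 88 mm and grips with 3 to 60 N. Pads are 18 mm wide; open, the fingers measure 123 mm over their backs; the gripper's body (75 mm by 187 mm) begins 45 mm behind the grasp point.
Start: joints at [1.026, 0.181, 1.607, -0, 1.354, -0.206], TCP at [0.191, 0.542, 0.239] pointing down, gripper open.
Joint ranges: [-2.99, 2.99], [-0.89, 2.07], [0.3, 2.58], [-1.14, 4.28], [0, 2.63], [-3.12, 3.12]. Speed limits (rad/s): [2.57, 2.57, 3.01, 3.14, 3.14, 3.14].

## Interface

Orientations are given as a unit quaternion [w, x, y, z].
In Python, from bench import monitor, imaging, workorder gives the robot as it stands.
- The arm moves only by the tool drive_tool, never from a script. Its argument "commands" is a list of rows, each a list of 7 numbers: the shift along the tool's x, y, z in m, then the turn, a rotation vector about the tool's x, y, z in degrees, then the opening in per cent of the stroke, from 0 (shut) to 100 (fully open). A call has 1 to 5 rows; each row is the pose to reach, as a shift and turn from the pose commanded when the call began, along the tool's axes at that moment; what a row does not reach only later rows make up. A row lasts 1/8 s, in which the tool goes at most 62.5 mm and 10.7 degrees, less where a joint would pass 70% of its speed; a pose out of reach is approached as far as the arm can. A call with a gripper value outside its range is refused whole. The fingers move at their own pace and stop on an object; "force" is the grip in N (left out, the last holds). Time passes only in rows, so rows that repeat a pose let the fingers close. It gives the time, the measured TCP pose, the force and the opening at its end, in the units of the state.
- monitor.state(): the state, without advancing time (a new reading comes with each control period).
- imaging.read_camera(name): name is "side" or "top"; returns the picture (420x560x3 uint8, blue, green, red); there is no depth.
- imaging.camera_info(name): a dict with "fx", "fy", "cx", "cy" (pixels), "extrinsics" (4x4, takes a point from camera to world coordinates). Camera axes: x right, y down, z forward; pixel columns grow to the right and rows downward; lengths in m; the calibration is good to about 2 mm. A picture is of the moment at which its call begins. camera_info takes no time and is no camera call.
- workorder.close_job(): hands the job in, once; it reports no verdict.
The state is a dict: "time_s": time; "joints": joint angles; "qd": joint speeds; "joint_torque": joint torques, N m; "tcp_pos": TCP position; "eef_rot": TCP orientation; "force": force on the tool from outside, world axes, zero at the start; "ft_torque": the same for the moment, N m; "opening": finger opening in m.
Only numpy, scipy, OpenCV 4.12 (cv2) and the standard library are available. Lean on these libraries where they do the work, as an engineer would, in place of code of your own. Each camera call takes 0.05 s, during which the arm holds its last target.

## Working session

There is one attempt and no reset: what is moved stays moved. The work goes in short steps, Python scripts to look and compute and a tool call to move; the robot and the scene stay as the last step left them, time stands still between calls to the robot, and variables do not carry over. Pictures are saved under pics/ and viewed, and the job is handed in when it is done.

Besides the shell and the picture viewer there is one more tool, called after "Call:" by a JSON object that holds its "op" and its "data", one argument or row to a line. drive_tool: Moves the arm, as the interface text tells. Its arguments: {"type":"object","properties":{"commands":{"type":"array","items":{"type":"array","items":{"type":"number"}}},"force":{"type":"number"}},"required":["commands"]}

```bash
mkdir -p pics; ls
python3 - <<'E'
from bench import monitor, imaging, workorder
import cv2
for n in("top","side"):
    i=imaging.read_camera(n); cv2.imwrite(f"pics/{n}0.png",i); cv2.imwrite(f"pics/raw_{n}0.png",i)
    print(n,imaging.camera_info(n))
print(monitor.state())
E
```

```text
pics
top {'fx': 522.7723266839349, 'fy': 522.7723266839349, 'cx': 278.8529384246101, 'cy': 207.88356062539938, 'extrinsics': array([[-0.00317594, -0.99545837,  0.0951449 ,  0.41113013],
       [-0.99997667,  0.00373682,  0.00571748,  0.01145441],
       [-0.00604705, -0.09512453, -0.99544701,  1.28603932],
       [ 0.        ,  0.        ,  0.        ,  1.        ]])}
side {'fx': 480.14897235823645, 'fy': 480.14897235823645, 'cx': 269.49339598422614, 'cy': 205.94445494531686, 'extrinsics': array([[ 0.73407535, -0.43070894,  0.52499827, -0.0510388 ],
       [-0.67906722, -0.46678497,  0.56655053, -0.65485968],
       [ 0.00104292, -0.7723999 , -0.63513566,  0.81909905],
       [ 0.        ,  0.        ,  0.        ,  1.        ]])}
{'time_s': 0.1, 'joints': array([ 1.02572288e+00,  1.81449870e-01,  1.60786011e+00,  1.83894362e-05,
        1.35377924e+00, -2.06305948e-01]), 'qd': array([ 0.00051855,  0.00159779, -0.00381131, -0.00140234,  0.00100013,
        0.00024807]), 'joint_torque': array([ 2.72958614e-04, -4.34808612e+01, -3.42700195e+01,  7.04870769e-02,
        3.39422724e-02,  2.95125737e-06]), 'tcp_pos': array([0.19082856, 0.54193131, 0.23793286]), 'eef_rot': array([-2.82907452e-04,  1.68576862e-01,  9.85688227e-01, -6.92800766e-04]), 'force': array([ 0.46004257, -0.17745491,  0.46357836]), 'ft_torque': array([-0.02503872, -0.00732475,  0.00113842]), 'opening': 0.08818568121742817}
```

View pics/top0.png

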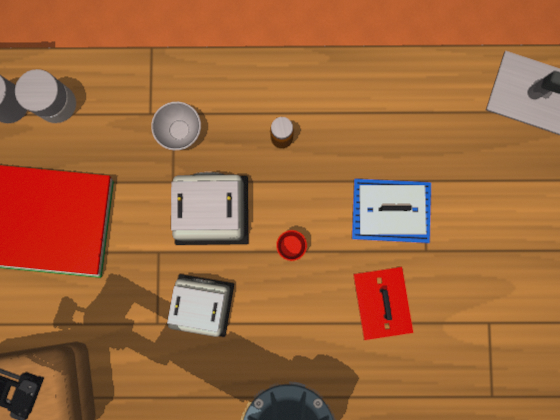

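View pics/side0.png

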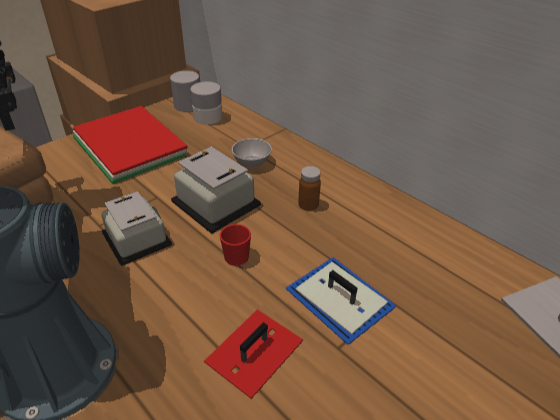

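Run:
```python
import cv2, numpy as np
t=cv2.imread("pics/raw_top0.png"); s=cv2.imread("pics/raw_side0.png")
a=cv2.resize(t[160:260,150:260],None,fx=5,fy=5,interpolation=cv2.INTER_CUBIC)
cv2.imwrite("pics/c1.png",a)
b=cv2.resize(t[165:255,340:440],None,fx=6,fy=6,interpolation=cv2.INTER_CUBIC)
cv2.imwrite("pics/c2.png",b)
c=cv2.resize(s[140:230,165:270],None,fx=6,fy=6,interpolation=cv2.INTER_CUBIC)
cv2.imwrite("pics/c3.png",c)
```

```text
(no output)
```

View pics/c1.png

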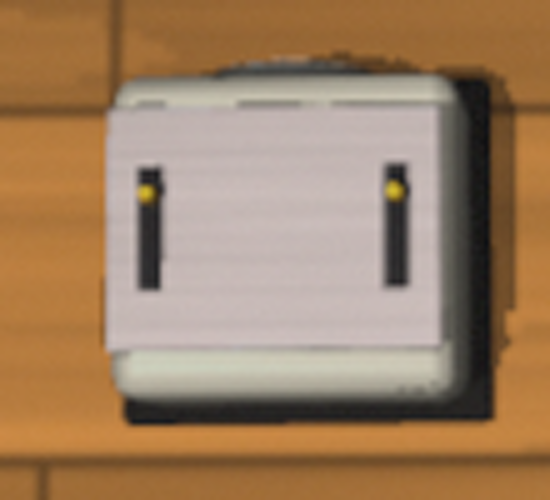

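View pics/c2.png

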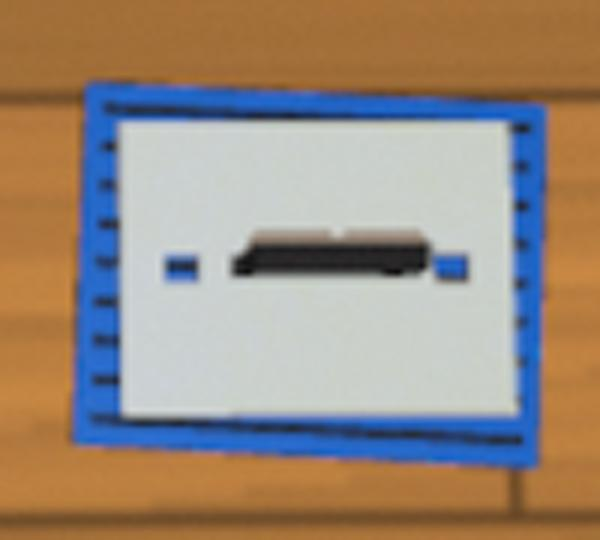

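View pics/c3.png

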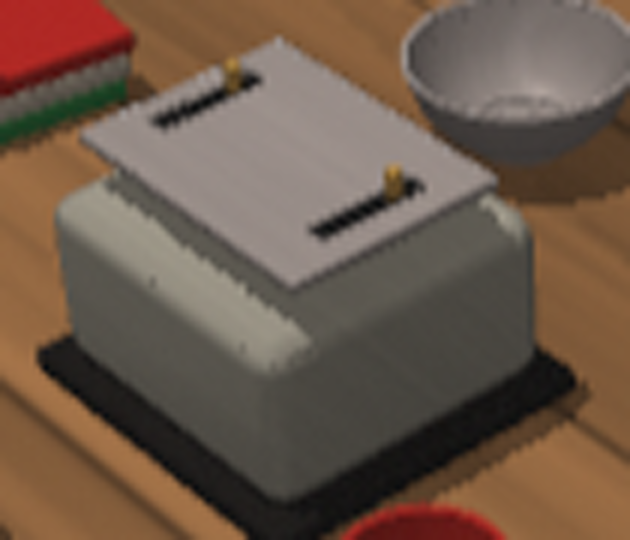

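The top view shows the larger scale at about (209,208) with brass studs near (180,198) and (229,198). The deck is on the mat at about (393,210), with its slots near (370,209) and (415,209). I'll measure these by masks and ray casting.

```bash
cat > h.py <<'E'
import numpy as np, cv2
from bench import monitor, imaging, workorder
def ray(n,u,v):
    c=imaging.camera_info(n);E=c["extrinsics"]
    return E[:3,3],E[:3,:3]@np.array([(u-c["cx"])/c["fx"],(v-c["cy"])/c["fy"],1])
def onz(n,u,v,z):
    o,d=ray(n,u,v); return o+d*(z-o[2])/d[2]
def blobs(m,x0,y0,amin=3):
    n,_,st,ce=cv2.connectedComponentsWithStats(m.astype(np.uint8))
    return [(st[i,4],ce[i]+[x0,y0]) for i in range(1,n) if st[i,4]>=amin]
def rect(m,x0,y0):
    cs,_=cv2.findContours(m.astype(np.uint8),cv2.RETR_EXTERNAL,cv2.CHAIN_APPROX_NONE)
    c=max(cs,key=cv2.contourArea); (cx,cy),(w,h),a=cv2.minAreaRect(c)
    return np.array([cx+x0,cy+y0]),cv2.boxPoints(((cx,cy),(w,h),a))+[x0,y0]
E
python3 - <<'E'
from h import *
np.set_printoptions(precision=4,suppress=True)
t=cv2.imread("pics/raw_top0.png").astype(int); s=cv2.imread("pics/raw_side0.png").astype(int)
def brass(i): return (i[...,2]-i[...,0]>60)&(i[...,1]-i[...,0]>30)
# studs
print("top studs")
x0,y0,x1,y1=172,182,238,230
r=t[y0:y1,x0:x1]; w=np.clip(r[...,2]-r[...,0]-20,0,None)
for a,c in blobs(w>0,x0,y0,2):
    ii=(int(round(c[1]))-y0,int(round(c[0]))-x0); sl=(slice(ii[0]-3,ii[0]+4),slice(ii[1]-3,ii[1]+4)); ww=w[sl]
    ys,xs=np.mgrid[sl]; u=(ww*xs).sum()/ww.sum()+x0; v=(ww*ys).sum()/ww.sum()+y0
    print(a,u,v,onz("top",u,v,.138)) 
x0,y0,x1,y1=185,145,250,185
r=s[y0:y1,x0:x1]; w=r[...,2]-r[...,0]>30
print("side studs")
for a,c in blobs(w,x0,y0,2): print(a,c,onz("side",*c,.133))
# platform top
x0,y0,x1,y1=165,172,245,240
r=t[y0:y1,x0:x1]
hsv=cv2.cvtColor(r.astype(np.uint8),cv2.COLOR_BGR2HSV)
m=(r[...,2]-r[...,1]>2)&(r[...,1]>140)&(r[...,2]-r[...,0]<40)
m=cv2.morphologyEx(m.astype(np.uint8),cv2.MORPH_OPEN,np.ones((3,3)))
c,b=rect(m,x0,y0); P=np.array([onz("top",*q,.125) for q in b]); print("plat",c,b,P,P.mean(0)); 
e=[P[(i+1)%4]-P[i] for i in range(4)]; print([ (np.linalg.norm(q),np.degrees(np.arctan2(q[1],q[0]))) for q in e])
# deck
x0,y0,x1,y1=345,170,440,250
r=t[y0:y1,x0:x1]; m=(r.min(2)>150)
c,b=rect(m,x0,y0); P=np.array([onz("top",*q,.010) for q in b]); print("deck",c,b,P,P.mean(0))
e=[P[(i+1)%4]-P[i] for i in range(4)]; print([ (np.linalg.norm(q),np.degrees(np.arctan2(q[1],q[0]))) for q in e])
mb=(r[...,0]-r[...,2]>60)
for a,c in blobs(mb,x0,y0,4):
    if a<60: print("slot",a,c,onz("top",*c,.008))
mk=(r.max(2)<70)
for a,c in blobs(mk,x0,y0,30): print("bar",a,c,onz("top",*c,.055))
E
```

```text
top studsTraceback (most recent call last):
  File "<stdin>", line 11, in <module>
ValueError: operands could not be broadcast together with shapes (0,0) (7,7)
```

```bash
cat > m.py <<'E'
from h import *
np.set_printoptions(precision=4,suppress=True)
t=cv2.imread("pics/raw_top0.png").astype(int); s=cv2.imread("pics/raw_side0.png").astype(int)
print("top studs")
x0,y0,x1,y1=173,185,234,225
r=t[y0:y1,x0:x1]; d=np.clip(r[...,2]-r[...,0]-25,0,None)
for a,c in blobs(d>25,x0,y0,2):
    iy,ix=int(round(c[1]))-y0,int(round(c[0]))-x0
    ys,xs=np.mgrid[iy-3:iy+4,ix-3:ix+4]
    if ys.min()<0 or xs.min()<0 or ys.max()>=d.shape[0] or xs.max()>=d.shape[1]: print("edge",a,c); continue
    w=d[ys,xs]; u=(w*xs).sum()/w.sum()+x0; v=(w*ys).sum()/w.sum()+y0
    print(a,u,v,onz("top",u,v,.137))
x0,y0,x1,y1=185,145,250,185
r=s[y0:y1,x0:x1]; w=r[...,2]-r[...,0]>45
print("side studs")
for a,c in blobs(w,x0,y0,3): print(a,c,onz("side",*c,.132))
x0,y0,x1,y1=165,172,245,240
r=t[y0:y1,x0:x1]
m=(r[...,2]-r[...,1]>2)&(r[...,1]>140)&(r[...,2]-r[...,0]<40)
m=cv2.morphologyEx(m.astype(np.uint8),cv2.MORPH_OPEN,np.ones((3,3)))
def show(k,m,z):
    c,b=rect(m,x0,y0); P=np.array([onz("top",*q,z) for q in b]); print(k,c,b.tolist(),P.mean(0))
    e=[P[(i+1)%4]-P[i] for i in range(4)]; print([ (round(np.linalg.norm(q),4),round(np.degrees(np.arctan2(q[1],q[0])),2)) for q in e])
show("plat",m,.125)
x0,y0,x1,y1=345,170,440,250
r=t[y0:y1,x0:x1]; m=(r.min(2)>150)
show("deck",m,.010)
mb=(r[...,0]-r[...,2]>60)
for a,c in blobs(mb,x0,y0,4):
    if a<60: print("slot",a,c,onz("top",*c,.008))
mk=(r.max(2)<70)
for a,c in blobs(mk,x0,y0,30): print("bar",a,c,onz("top",*c,.055))
E
python3 m.py
```

```text
top studs
14 228.39745916515426 197.66696914700543 [0.5441 0.1297 0.137 ]
12 178.74199806013578 198.28322017458777 [0.5431 0.2397 0.137 ]
side studs
355 [210.4676 149.293 ] [0.5621 0.2355 0.132 ]
15 [230.0667 169.3333] [0.5422 0.1295 0.132 ]
plat [204.3319 206.7844] [[169.4667205810547, 176.8686237335205], [237.3785629272461, 174.87121772766113], [239.19705963134766, 236.70008850097656], [171.28521728515625, 238.69749450683594]] [0.5256 0.1846 0.125 ]
[(np.float64(0.1527), np.float64(-88.54)), (np.float64(0.1388), np.float64(-178.08)), (np.float64(0.151), np.float64(91.49)), (np.float64(0.1389), np.float64(2.63))]
deck [392.5 209. ] [[360.0, 232.99999237060547], [360.0, 185.0], [424.99998474121094, 185.0], [424.99998474121094, 232.99999237060547]] [ 0.5296 -0.2594  0.01  ]
[(np.float64(0.1181), np.float64(-1.03)), (np.float64(0.1596), np.float64(-90.23)), (np.float64(0.118), np.float64(178.3)), (np.float64(0.1582), np.float64(89.8))]
slot 4 [369.5 208. ] [ 0.5322 -0.2036  0.008 ]
slot 17 [414.6471 208.9412] [ 0.5294 -0.3141  0.008 ]
slot 10 [370.  210.5] [ 0.526  -0.2047  0.008 ]
bar 129 [394.9767 207.6589] [ 0.5283 -0.2558  0.055 ]
```

```bash
cat >> h.py <<'E'
from scipy.spatial.transform import Rotation as Ro
def goal(x,y,z,yaw=None):
    "tool-frame shift mm / rotvec deg from measured pose to tool-down pose with tool y at yaw deg"
    s=monitor.state(); q=s["eef_rot"]; R=Ro.from_quat([q[1],q[2],q[3],q[0]])
    d=R.inv().apply(np.array([x,y,z])-s["tcp_pos"])
    out="shift mm %s"%np.round(d*1000,1)
    ty=R.as_matrix()[:,1]; tz=R.as_matrix()[:,2]
    out+=" | yaw now %.2f tilt %s"%(np.degrees(np.arctan2(ty[1],ty[0])),np.round(tz[:2],4))
    if yaw is not None:
        a=np.radians(yaw); Y=np.array([np.cos(a),np.sin(a),0]);Z=np.array([0,0,-1.]);X=np.cross(Y,Z)
        out+=" | turn deg %s"%np.round((R.inv()*Ro.from_matrix(np.c_[X,Y,Z])).as_rotvec(degrees=True),2)
    print(out); print("t %.2f tcp %s F %s op %.4f"%(s["time_s"],np.round(s["tcp_pos"],4),np.round(s["force"],2),s["opening"]))
E
python3 -c "
from h import *
goal(.529,-.259,.15,0.4)"
```

```text
shift mm [-585.2 -642.9   88.7] | yaw now 70.59 tilt [-0.0008 -0.0013] | turn deg [-8.000e-02  4.000e-02  7.019e+01]
t 0.10 tcp [0.1908 0.5419 0.2379] F [ 0.46 -0.18  0.46] op 0.0882
```

Call:
{"op": "drive_tool", "data": {
  "commands": [
    [-0.585, -0.643, 0, 0, 0, 70.2, 100],
    [-0.585, -0.643, 0, 0, 0, 70.2, 100],
    [-0.585, -0.643, 0, 0, 0, 70.2, 100],
    [-0.585, -0.643, 0, 0, 0, 70.2, 100],
    [-0.585, -0.643, 0, 0, 0, 70.2, 100]
  ]
}}

```text
time_s: 0.72
tcp_pos: [0.3128, 0.2526, 0.2386]
eef_rot: [0.0, 0.598, 0.802, 0.0]
force: [1.4, 0.1, 0.6]
opening: 0.088
```

```bash
python3 -c "
from h import *
goal(.529,-.259,.15,0.4)"
```

```text
shift mm [-552.    61.4   88.7] | yaw now 16.56 tilt [ 0.0003 -0.    ] | turn deg [ 0.02  0.   16.16]
t 0.72 tcp [0.3128 0.2526 0.2386] F [1.39 0.12 0.61] op 0.0880
```

Call:
{"op": "drive_tool", "data": {
  "commands": [
    [-0.552, 0.061, 0, 0, 0, 16.2, 100],
    [-0.552, 0.061, 0, 0, 0, 16.2, 100],
    [-0.552, 0.061, 0, 0, 0, 16.2, 100],
    [-0.552, 0.061, 0, 0, 0, 16.2, 100],
    [-0.552, 0.061, 0, 0, 0, 16.2, 100]
  ]
}}

```text
time_s: 1.35
tcp_pos: [0.4359, -0.0349, 0.2387]
eef_rot: [0.0, 0.703, 0.711, 0.0]
force: [0.8, 0.1, -0.6]
opening: 0.0882
```

```bash
python3 -c "
from h import *
goal(.529,-.259,.15,0.4)"
```

```text
shift mm [-225.1   90.6   88.7] | yaw now 0.64 tilt [0.0004 0.0001] | turn deg [ 0.02 -0.01  0.24]
t 1.35 tcp [ 0.4359 -0.0349  0.2387] F [ 0.81  0.13 -0.56] op 0.0882
```

Call:
{"op": "drive_tool", "data": {
  "commands": [
    [-0.225, 0.091, 0.089, 0, 0, 0, 100],
    [-0.225, 0.091, 0.089, 0, 0, 0, 100],
    [-0.225, 0.091, 0.089, 0, 0, 0, 100],
    [-0.225, 0.091, 0.089, 0, 0, 0, 100],
    [-0.225, 0.091, 0.089, 0, 0, 0, 100]
  ]
}}

```text
time_s: 1.98
tcp_pos: [0.5285, -0.2592, 0.1466]
eef_rot: [-0.002, 0.704, 0.71, -0.0]
force: [-0.4, 0.7, -0.1]
opening: 0.0882
```

```bash
python3 -c "
from h import *
goal(.529,-.259,.032,0.4)"
```

```text
shift mm [ -0.    0.9 114.6] | yaw now 0.48 tilt [-0.0036  0.0022] | turn deg [-0.2  -0.13  0.08]
t 1.98 tcp [ 0.5285 -0.2592  0.1466] F [-0.36  0.68 -0.07] op 0.0882
```

Call:
{"op": "drive_tool", "data": {
  "commands": [
    [0, 0, 0.06, 0, 0, 0, 100],
    [0, 0, 0.09, 0, 0, 0, 100],
    [0, 0, 0.105, 0, 0, 0, 100],
    [0, 0, 0.112, 0, 0, 0, 100],
    [0, 0, 0.112, 0, 0, 0, 100]
  ]
}}

```text
time_s: 2.6
tcp_pos: [0.5298, -0.2568, 0.0386]
eef_rot: [0.001, 0.703, 0.711, 0.0]
force: [-1.4, -0.5, 0.8]
opening: 0.0879
```

```bash
python3 -c "
from h import *
goal(.529,-.259,.032,0.4)
for n in ('top','side'):
    i=imaging.read_camera(n); cv2.imwrite(f'pics/raw_{n}1.png',i)
cv2.imwrite('pics/s1.png',cv2.resize(i[220:350,270:420],None,fx=4,fy=4))
"
```

```text
shift mm [-2.1 -0.9  6.6] | yaw now 0.70 tilt [ 0.001  -0.0008] | turn deg [0.06 0.04 0.3 ]
t 2.60 tcp [ 0.5298 -0.2568  0.0386] F [-1.44 -0.53  0.78] op 0.0879
```

View pics/s1.png

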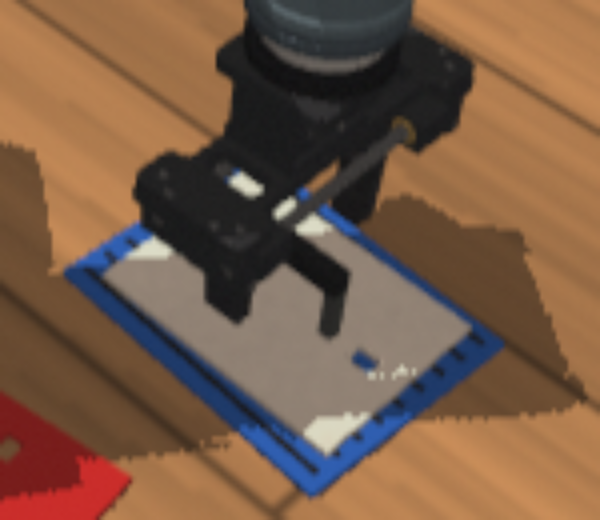

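Call:
{"op": "drive_tool", "data": {
  "commands": [
    [-0.002, -0.001, 0.005, 0, 0, 0.3, 100],
    [-0.002, -0.001, 0.005, 0, 0, 0.3, 0],
    [-0.002, -0.001, 0.005, 0, 0, 0.3, 0],
    [-0.002, -0.001, 0.005, 0, 0, 0.3, 0],
    [-0.002, -0.001, 0.005, 0, 0, 0.3, 0]
  ],
  "force": 45
}}

```text
time_s: 3.32
tcp_pos: [0.5283, -0.2588, 0.0327]
eef_rot: [0.0, 0.705, 0.709, 0.0]
force: [-0.6, 0.6, -0.1]
opening: 0.0504
```

Call:
{"op": "drive_tool", "data": {
  "commands": [
    [0, 0, 0, 0, 0, 0, 0],
    [0, 0, 0, 0, 0, 0, 0],
    [0, 0, 0, 0, 0, 0, 0]
  ]
}}

```text
time_s: 3.7
tcp_pos: [0.5283, -0.2587, 0.0327]
eef_rot: [-0.0, 0.705, 0.709, -0.0]
force: [-0.4, 1.1, 0.6]
opening: 0.0201
```

```bash
python3 -c "
from h import *
goal(.529,-.259,.19,0.4)
"
```

```text
shift mm [  -0.3    0.7 -157.3] | yaw now 0.38 tilt [-0.0001  0.    ] | turn deg [-0.   -0.   -0.02]
t 3.70 tcp [ 0.5283 -0.2587  0.0327] F [-0.42  1.11  0.62] op 0.0201
```

Call:
{"op": "drive_tool", "data": {
  "commands": [
    [0, 0, 0, 0, 0, 0, 0],
    [0, 0, 0, 0, 0, 0, 0],
    [0, 0, 0, 0, 0, 0, 0],
    [0, 0, 0, 0, 0, 0, 0]
  ]
}}

```text
time_s: 4.2
tcp_pos: [0.5283, -0.2588, 0.0327]
eef_rot: [-0.0, 0.705, 0.709, -0.0]
force: [0.0, 0.1, 0.3]
opening: 0.0114
```

Call:
{"op": "drive_tool", "data": {
  "commands": [
    [0, 0, -0.01, 0, 0, 0, 0],
    [0, 0, -0.04, 0, 0, 0, 0],
    [0, 0, -0.09, 0, 0, 0, 0],
    [0, 0, -0.14, 0, 0, 0, 0],
    [0, 0, -0.19, 0, 0, 0, 0]
  ]
}}

```text
time_s: 4.82
tcp_pos: [0.5279, -0.2585, 0.2246]
eef_rot: [-0.0, 0.705, 0.709, -0.0]
force: [-0.0, 0.3, -2.4]
opening: 0.0112
```

Call:
{"op": "drive_tool", "data": {
  "commands": [
    [0, 0, 0, 0, 0, 0, 0],
    [0, 0, 0, 0, 0, 0, 0],
    [0, 0, 0, 0, 0, 0, 0]
  ]
}}

```text
time_s: 5.2
tcp_pos: [0.5272, -0.2579, 0.2204]
eef_rot: [-0.002, 0.705, 0.709, -0.0]
force: [-0.1, 0.7, -3.4]
opening: 0.0112
```

```bash
python3 -c "
from h import *
goal(.5436,.1847,.19,0.5)
for n in ('top','side'):
    i=imaging.read_camera(n); cv2.imwrite(f'pics/raw_{n}2.png',i); cv2.imwrite(f'pics/{n}2.png',i)
t=cv2.imread('pics/raw_top2.png')
cv2.imwrite('pics/c2.png',np.hstack([cv2.resize(t[150:270,330:460],(520,480)),cv2.resize(i[160:340,270:375],(280,480))]))
"
```

```text
shift mm [442.4  19.4  31.5] | yaw now 0.37 tilt [-0.0032  0.0025] | turn deg [-0.18 -0.14 -0.13]
t 5.20 tcp [ 0.5272 -0.2579  0.2204] F [-0.11  0.73 -3.38] op 0.0112
```

View pics/c2.png

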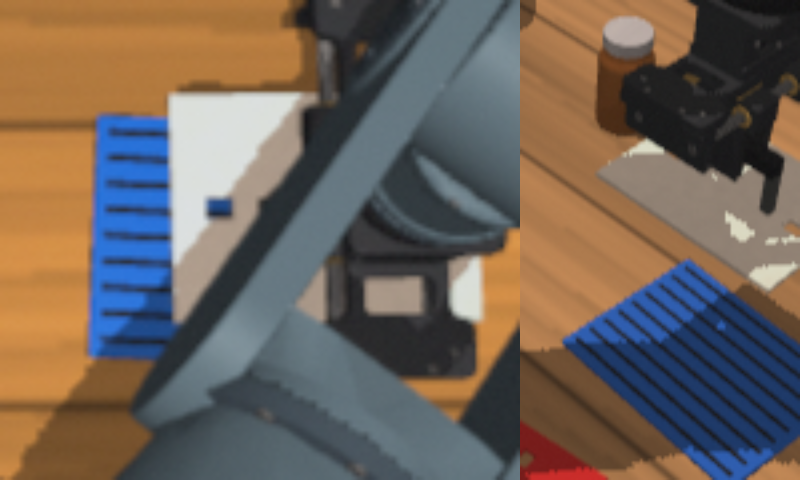

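View pics/side2.png

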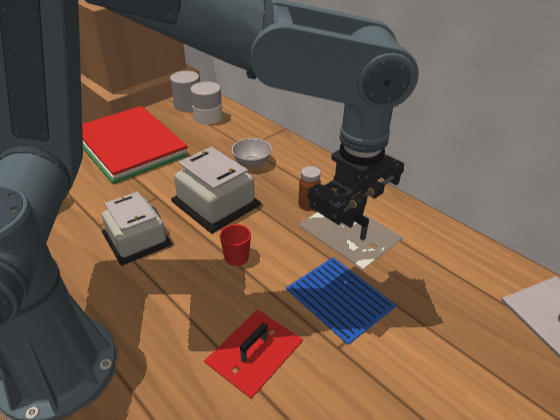

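Call:
{"op": "drive_tool", "data": {
  "commands": [
    [0.443, 0.018, 0.005, 0, 0, 0, 0],
    [0.443, 0.018, 0.005, 0, 0, 0, 0],
    [0.443, 0.018, 0.005, 0, 0, 0, 0],
    [0.443, 0.018, 0.005, 0, 0, 0, 0],
    [0.443, 0.018, 0.005, 0, 0, 0, 0]
  ]
}}

```text
time_s: 5.92
tcp_pos: [0.5383, 0.0555, 0.2183]
eef_rot: [-0.0, 0.705, 0.709, -0.0]
force: [0.9, -0.3, -2.0]
opening: 0.0116
```

```bash
python3 -c "
from h import *
goal(.543,.185,.19,0.5)
"
```

```text
shift mm [129.5   5.5  28.4] | yaw now 0.36 tilt [-0.0012  0.0001] | turn deg [-0.07 -0.01 -0.14]
t 5.92 tcp [0.5383 0.0555 0.2183] F [ 0.95 -0.33 -1.95] op 0.0116
```

Call:
{"op": "drive_tool", "data": {
  "commands": [
    [0.06, 0.003, 0.01, 0, 0, 0, 0],
    [0.11, 0.0055, 0.02, 0, 0, 0, 0],
    [0.1295, 0.0055, 0.028, 0, 0, 0, 0],
    [0.1295, 0.0055, 0.028, 0, 0, 0, 0],
    [0.1295, 0.0055, 0.028, 0, 0, 0, 0]
  ]
}}

```text
time_s: 6.55
tcp_pos: [0.5437, 0.1818, 0.191]
eef_rot: [0.0, 0.705, 0.709, -0.0]
force: [0.5, 0.7, -2.5]
opening: 0.0112
```

Call:
{"op": "drive_tool", "data": {
  "commands": [
    [0, 0, 0, 0, 0, 0, 0],
    [0, 0, 0, 0, 0, 0, 0],
    [0, 0, 0, 0, 0, 0, 0]
  ]
}}

```text
time_s: 6.92
tcp_pos: [0.5438, 0.1825, 0.1915]
eef_rot: [0.0, 0.705, 0.709, 0.0]
force: [-0.6, 0.1, -3.8]
opening: 0.011
```

```bash
python3 -c "
from h import *
goal(.543,.185,.168,0.5)
for n in ('top','side'):
    i=imaging.read_camera(n); cv2.imwrite(f'pics/raw_{n}3.png',i)
goal(.543,.185,.168,0.5)
t=cv2.imread('pics/raw_top3.png')
cv2.imwrite('pics/c3b.png',np.hstack([cv2.resize(t[140:260,130:260],(520,480)),cv2.resize(i[120:240,160:260],(280,480)) if 0 else cv2.resize(i[120:240,165:235],(280,480))]))
"
```

```text
shift mm [ 2.5 -0.8 23.5] | yaw now 0.32 tilt [0.0004 0.    ] | turn deg [ 0.03 -0.   -0.18]
t 6.92 tcp [0.5438 0.1825 0.1915] F [-0.63  0.07 -3.83] op 0.0110
shift mm [ 2.2 -0.7 23.3] | yaw now 0.35 tilt [ 0.0002 -0.    ] | turn deg [ 0.01  0.   -0.15]
t 7.03 tcp [0.5437 0.1828 0.1913] F [-0.66  0.09 -2.46] op 0.0113
```

View pics/c3b.png

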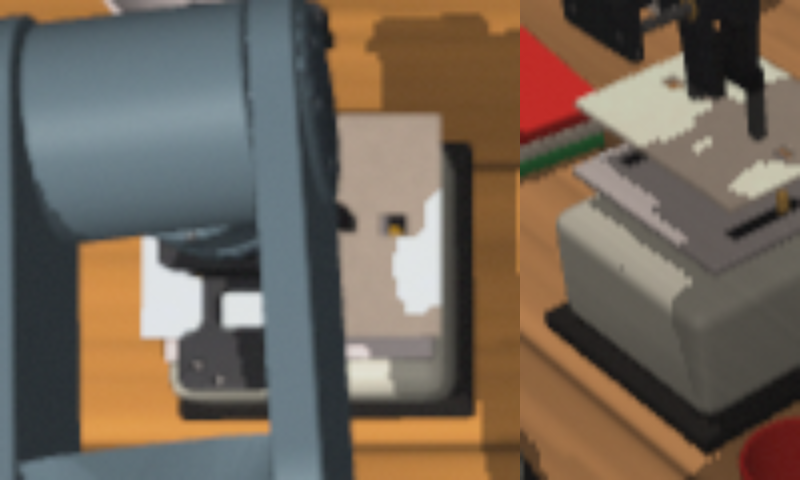

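```bash
python3 -c "
from h import *
t=cv2.imread('pics/raw_top3.png').astype(int)
print(t[190:202,222:236].sum(2)//3)
print((t[...,2]-t[...,0])[190:202,222:236])
print(onz('top',228.5,196,.1666))
"
```

```text
[[158 158 161 161 161 162 161 162 161 160 160 160 160 159]
 [158 158 160 160 162 161 160 162 161 160 161 161 160 159]
 [158 158 160 159 159 159 160 161 160 162 161 160 160 159]
 [159 158 149 141 131 120 117 116 117 138 156 160 160 159]
 [159 160 144 130 103  68  51  52  51 108 150 161 162 159]
 [161 161 145 131 101  54  31  33  28 101 148 161 161 160]
 [160 160 144 132 101  77  79  64  38 100 148 161 162 161]
 [160 161 143 131 103 100 106  95  65 101 148 160 160 196]
 [160 161 147 139 122 120 127 126 105 115 150 160 196 222]
 [160 161 157 154 150 148 151 189 205 204 209 212 221 227]
 [161 160 159 160 159 160 160 214 228 227 227 227 227 226]
 [161 160 160 160 159 160 160 214 228 227 227 227 227 227]]
[[ 34  34  34  35  35  34  34  35  35  36  34  35  35  35]
 [ 33  33  33  34  35  36  34  35  35  35  35  34  33  35]
 [ 35  34  33  36  35  34  35  35  35  35  36  35  35  34]
 [ 33  34  32  27  26  25  25  22  24  29  33  34  34  34]
 [ 34  33  31  19  11   8   7   7   7  22  32  34  34  35]
 [ 35  34  31  17   7   3   0  -2  -1  20  32  34  35  34]
 [ 35  33  30  16   8  39  86  56   9  19  32  34  35  34]
 [ 34  33  31  16  11  80 125 111  59  20  31  34  34  10]
 [ 34  34  32  22  18  65  92  88  60  29  31  34  13  -2]
 [ 34  33  34  31  29  41  48  17   4   0   2   4  -2  -5]
 [ 35  34  34  33  35  35  34   1  -5  -4  -3  -3  -4  -4]
 [ 34  34  34  35  34  34  34   0  -6  -4  -4  -3  -4  -4]]
[0.54428456 0.1264195  0.1666    ]
```

Call:
{"op": "drive_tool", "data": {
  "commands": [
    [0.002, -0.0007, 0.01, 0, 0, -0.15, 0],
    [0.002, -0.0007, 0.02, 0, 0, -0.15, 0],
    [0.002, -0.0007, 0.022, 0, 0, -0.15, 0],
    [0.002, -0.0007, 0.022, 0, 0, -0.15, 0],
    [0.002, -0.0007, 0.022, 0, 0, -0.15, 0]
  ]
}}

```text
time_s: 7.65
tcp_pos: [0.5431, 0.1851, 0.1695]
eef_rot: [0.0, 0.704, 0.71, 0.0]
force: [0.2, -0.2, -2.2]
opening: 0.0114
```

Call:
{"op": "drive_tool", "data": {
  "commands": [
    [0, 0, 0, 0, 0, 0, 0],
    [0, 0, 0, 0, 0, 0, 0],
    [0, 0, 0, 0, 0, 0, 0]
  ]
}}

```text
time_s: 8.02
tcp_pos: [0.5429, 0.1851, 0.1693]
eef_rot: [0.0, 0.704, 0.71, 0.0]
force: [-0.1, -0.4, -1.7]
opening: 0.0116
```

```bash
python3 -c "
from h import *
goal(.543,.185,.168,0.5)
"
```

```text
shift mm [-0.1  0.1  1.3] | yaw now 0.52 tilt [0.0002 0.    ] | turn deg [ 0.01 -0.    0.02]
t 8.03 tcp [0.5429 0.1851 0.1693] F [-0.12 -0.42 -1.7 ] op 0.0116
```

Call:
{"op": "drive_tool", "data": {
  "commands": [
    [0, 0, 0.003, 0, 0, 0, 0],
    [0, 0, 0.005, 0, 0, 0, 0],
    [0, 0, 0.007, 0, 0, 0, 0],
    [0, 0, 0.008, 0, 0, 0, 0],
    [0, 0, 0.008, 0, 0, 0, 0]
  ]
}}

```text
time_s: 8.65
tcp_pos: [0.5428, 0.185, 0.161]
eef_rot: [-0.0, 0.704, 0.71, -0.0]
force: [-0.2, 0.2, -3.1]
opening: 0.0112
```

Call:
{"op": "drive_tool", "data": {
  "commands": [
    [0, 0, 0, 0, 0, 0, 0],
    [0, 0, 0, 0, 0, 0, 0]
  ]
}}

```text
time_s: 8.9
tcp_pos: [0.543, 0.185, 0.1613]
eef_rot: [0.0, 0.704, 0.71, 0.0]
force: [-0.1, -0.2, -2.7]
opening: 0.0115
```

```bash
python3 -c "
from h import *
goal(.543,.185,.150,0.5)
print(monitor.state()['ft_torque'])
"
```

```text
shift mm [-0.   0.  11.3] | yaw now 0.52 tilt [0.0002 0.    ] | turn deg [ 0.01 -0.    0.02]
t 8.90 tcp [0.543  0.185  0.1613] F [-0.11 -0.2  -2.68] op 0.0115
[-0.04312802  0.0558842   0.00599009]
```

No force rise 3 mm below the expected stud-top height, so the slots seem to be over the studs. I'll carry on down lightly.

Call:
{"op": "drive_tool", "data": {
  "commands": [
    [0, 0, 0.002, 0, 0, 0, 0],
    [0, 0, 0.004, 0, 0, 0, 0],
    [0, 0, 0.006, 0, 0, 0, 0],
    [0, 0, 0.006, 0, 0, 0, 0],
    [0, 0, 0.006, 0, 0, 0, 0]
  ]
}}

```text
time_s: 9.52
tcp_pos: [0.5429, 0.1851, 0.1552]
eef_rot: [0.0, 0.704, 0.71, 0.0]
force: [0.4, 0.5, -2.1]
opening: 0.0113
```

```bash
python3 -c "
from h import *
goal(.543,.185,.150,0.5)
for n in ('side',):
    i=imaging.read_camera(n); cv2.imwrite(f'pics/raw_{n}4.png',i)
cv2.imwrite('pics/c4.png',cv2.resize(i[120:240,160:270],None,fx=5,fy=5))
"
```

```text
shift mm [-0.1  0.1  5.2] | yaw now 0.52 tilt [0. 0.] | turn deg [ 0.   -0.    0.02]
t 9.53 tcp [0.5429 0.1851 0.1552] F [ 0.38  0.54 -2.11] op 0.0113
```

View pics/c4.png

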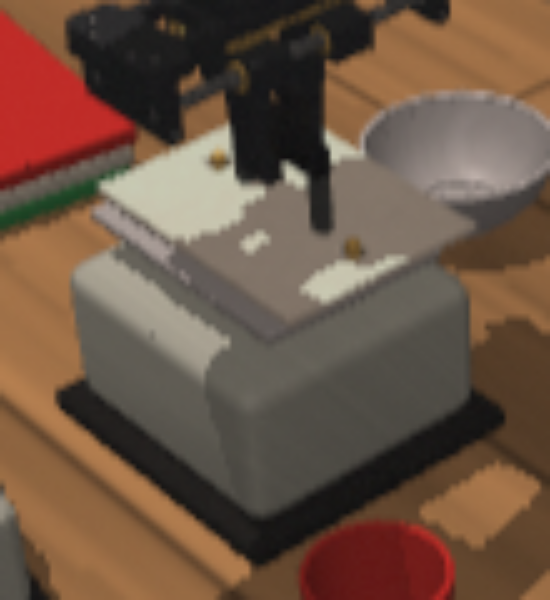

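Both brass studs now stick up through the slots (crop (218,160) and (353,247)). I'll lower the rest of the way.

Call:
{"op": "drive_tool", "data": {
  "commands": [
    [0, 0, 0.002, 0, 0, 0, 0],
    [0, 0, 0.004, 0, 0, 0, 0],
    [0, 0, 0.005, 0, 0, 0, 0],
    [0, 0, 0.0055, 0, 0, 0, 0],
    [0, 0, 0.0055, 0, 0, 0, 0]
  ]
}}

```text
time_s: 10.2
tcp_pos: [0.5429, 0.1851, 0.1499]
eef_rot: [0.0, 0.704, 0.71, 0.0]
force: [-0.7, -0.3, 0.4]
opening: 0.0113
```

Call:
{"op": "drive_tool", "data": {
  "commands": [
    [0, 0, 0, 0, 0, 0, 0],
    [0, 0, 0, 0, 0, 0, 0]
  ]
}}

```text
time_s: 10.45
tcp_pos: [0.5429, 0.1851, 0.1498]
eef_rot: [0.0, 0.704, 0.71, 0.0]
force: [-2.1, 0.0, 0.7]
opening: 0.011
```

```bash
python3 -c "
from h import *
goal(.543,.185,.150,0.5)
"
```

```text
shift mm [-0.1  0.1 -0.2] | yaw now 0.53 tilt [0.0002 0.    ] | turn deg [ 0.01 -0.    0.03]
t 10.45 tcp [0.5429 0.1851 0.1498] F [-2.06  0.02  0.72] op 0.0110
```

Call:
{"op": "drive_tool", "data": {
  "commands": [
    [0, 0, 0, 0, 0, 0, 60],
    [0, 0, 0, 0, 0, 0, 60],
    [0, 0, 0, 0, 0, 0, 60],
    [0, 0, 0, 0, 0, 0, 60],
    [0, 0, 0, 0, 0, 0, 60]
  ]
}}

```text
time_s: 11.08
tcp_pos: [0.5429, 0.185, 0.1497]
eef_rot: [-0.0, 0.704, 0.71, -0.0]
force: [0.3, 0.3, 0.3]
opening: 0.0525
```

```bash
python3 -c "
from h import *
goal(.543,.185,.150,0.5)
i=imaging.read_camera('side')
cv2.imwrite('pics/c5.png',cv2.resize(i[120:240,160:270],None,fx=5,fy=5))
"
```

```text
shift mm [-0.   0.1 -0.3] | yaw now 0.52 tilt [-0. -0.] | turn deg [-0.    0.    0.02]
t 11.07 tcp [0.5429 0.185  0.1497] F [0.35 0.28 0.3 ] op 0.0525
```

View pics/c5.png

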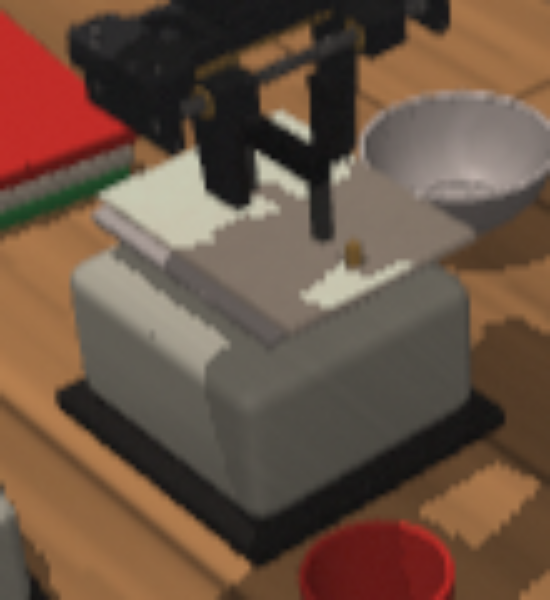

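Call:
{"op": "drive_tool", "data": {
  "commands": [
    [0, 0, -0.02, 0, 0, 0, 60],
    [0, 0, -0.06, 0, 0, 0, 60],
    [0, 0, -0.1, 0, 0, 0, 60],
    [0, 0, -0.15, 0, 0, 0, 60],
    [0, 0, -0.15, 0, 0, 0, 60]
  ]
}}

```text
time_s: 11.75
tcp_pos: [0.5452, 0.1854, 0.3049]
eef_rot: [0.003, 0.704, 0.71, 0.004]
force: [-0.0, 0.6, -0.3]
opening: 0.0529
```

Call:
{"op": "drive_tool", "data": {
  "commands": [
    [-0.06, -0.06, 0, 0, 0, 0, 60],
    [-0.12, -0.12, 0, 0, 0, 0, 60],
    [-0.18, -0.18, 0, 0, 0, 0, 60],
    [-0.24, -0.2, 0, 0, 0, 0, 60],
    [-0.24, -0.2, 0, 0, 0, 0, 60]
  ]
}}

```text
time_s: 12.38
tcp_pos: [0.3444, -0.056, 0.2986]
eef_rot: [-0.0, 0.703, 0.711, -0.0]
force: [0.2, -1.1, -0.2]
opening: 0.0525
```

```bash
python3 -c "
from h import *
goal(.543,.185,.150,0.5)
for n in ('top','side'):
    i=imaging.read_camera(n); cv2.imwrite(f'pics/raw_{n}6.png',i)
t=cv2.imread('pics/raw_top6.png')
cv2.imwrite('pics/c6.png',np.hstack([cv2.resize(t[150:260,150:260],(400,400)),cv2.resize(i[120:230,160:270],(400,400))]))
cv2.imwrite('pics/t6.png',t)
"
```

```text
shift mm [238.9 201.2 148.5] | yaw now 0.61 tilt [-0.0006  0.0001] | turn deg [-0.03 -0.    0.11]
t 12.38 tcp [ 0.3444 -0.056   0.2986] F [ 0.21 -1.09 -0.24] op 0.0525
```

View pics/c6.png

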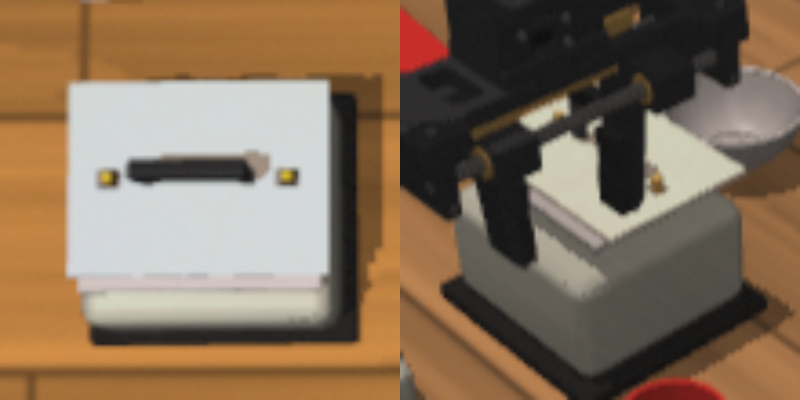

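View pics/t6.png

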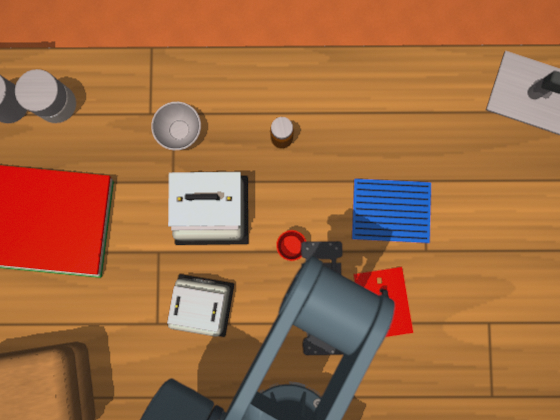

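Call:
{"op": "drive_tool", "data": {
  "commands": [
    [-0.06, 0, 0, 0, 0, 0, 60],
    [-0.12, 0, 0, 0, 0, 0, 60],
    [-0.18, 0, 0, 0, 0, 0, 60],
    [-0.24, 0, 0, 0, 0, 0, 60],
    [-0.24, 0, 0, 0, 0, 0, 60]
  ]
}}

```text
time_s: 13.1
tcp_pos: [0.3479, -0.2975, 0.2978]
eef_rot: [-0.001, 0.705, 0.709, 0.0]
force: [-0.4, 0.3, -0.1]
opening: 0.0527
```

```bash
python3 -c "
from h import *
np.set_printoptions(precision=4,suppress=True)
for n in ('top','side'):
    i=imaging.read_camera(n); cv2.imwrite(f'pics/raw_{n}7.png',i)
t=cv2.imread('pics/raw_top7.png')
cv2.imwrite('pics/s7.png',i)
cv2.imwrite('pics/c7.png',np.hstack([cv2.resize(t[165:245,160:240],(400,400)),cv2.resize(i[130:210,170:250],(400,400))]))
T=t.astype(int)
x0,y0=165,165; r=T[165:245,165:255]; 
m=(r.min(2)>205)
c,b=rect(cv2.morphologyEx(m.astype(np.uint8),cv2.MORPH_CLOSE,np.ones((3,3))),x0,y0)
P=np.array([onz('top',*q,.127) for q in b]); print(b.tolist(),P,P.mean(0))
"
```

```text
[[169.0, 173.0], [239.0, 173.0], [239.0, 226.0], [169.0, 226.0]] [[0.6015 0.2644 0.127 ]
 [0.6008 0.1072 0.127 ]
 [0.4818 0.1068 0.127 ]
 [0.4824 0.2624 0.127 ]] [0.5416 0.1852 0.127 ]
```

View pics/c7.png

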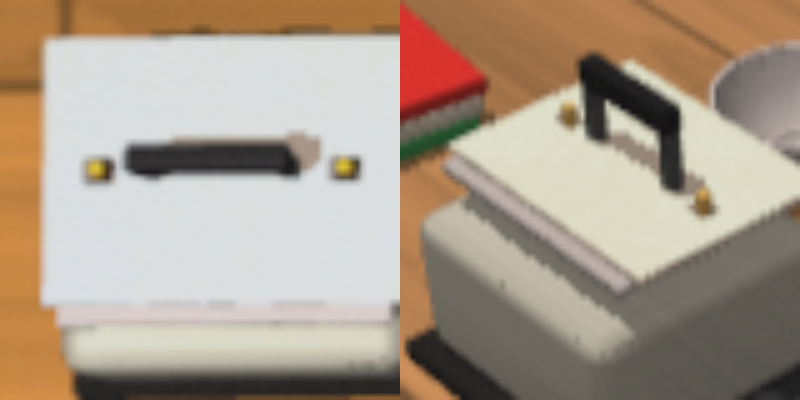

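View pics/s7.png

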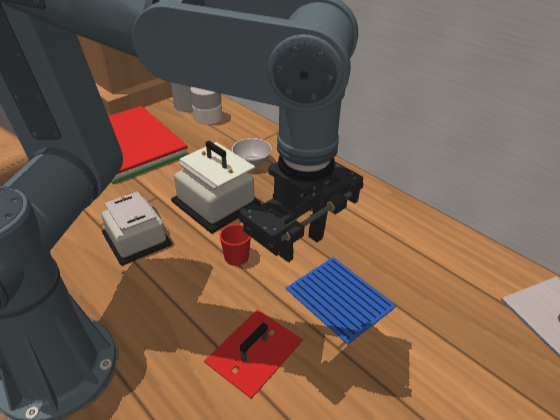

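```bash
python3 -c "
from h import *
np.set_printoptions(precision=4,suppress=True)
def tri(a,b):
    o1,d1=ray('top',*a);o2,d2=ray('side',*b)
    k=np.linalg.lstsq(np.c_[d1,-d2],o2-o1,rcond=None)[0]
    p,q=o1+k[0]*d1,o2+k[1]*d2; return (p+q)/2,np.linalg.norm(p-q)
print(tri((239.3,226.2),(217.8,185.6)))
print(tri((168.6,226.2),(179.5,158.4)))
# stud centres vs slots, both views
S=np.array([(178.74,198.3),(228.4,197.67)])
print('scale yaw deg', .5)
print(monitor.state()['qd'])
"
```

```text
(array([0.4826, 0.1055, 0.1251]), np.float64(0.0026561080524321627))
(array([0.4822, 0.2634, 0.1258]), np.float64(0.0005786128143319553))
scale yaw deg 0.5
[ 0.0286 -0.0333  0.0156  0.0004  0.0039 -0.0003]
```

Call:
{"op": "drive_tool", "data": {
  "commands": [
    [0, 0, 0, 0, 0, 0, 60],
    [0, 0, 0, 0, 0, 0, 60],
    [0, 0, 0, 0, 0, 0, 60]
  ]
}}

```text
time_s: 13.58
tcp_pos: [0.3485, -0.2945, 0.3]
eef_rot: [0.0, 0.703, 0.711, -0.0]
force: [0.1, -0.2, 0.5]
opening: 0.0526
```

```bash
python3 -c "
from h import *
print(onz('top',204.6,205.4,.125))
workorder.close_job()
"
```

```text
[0.52829866 0.18399025 0.125     ]
the job is handed in; nothing more can be done
```

The white deck is back on the larger scale with both brass studs through its slots. I let go, moved the arm clear and handed the job in at about 13.6 s; no verdict was reported.

I lifted the deck by its handle and found the studs in the top picture. I then lowered it in small steps with light pressure, and it dropped over the studs on the first try, so no sideways searching was needed.

**Last checks:**
- **Force on the scale:** the readings at the ends of the moves rose only about 3 N, roughly the deck's own weight. I did not log a continuous peak.
- **Position:** the deck sits about 15 mm sideways from the platform centre (limit 28 mm). It is turned about 0.5° by the gripper's reading, close to the scale's own angle.
- **Height and flatness:** two near corners of the plate's top came out at 125.1 and 125.8 mm, where I expected about 127 mm. The two camera rays missed each other by 2.7 mm at one corner and 0.6 mm at the other. That is about the calibration error, so it agrees with a flat, fully seated deck but is not a precise tilt measurement.
- **Other items:** the cup, shaker jar, bowl and red look-alike looked unmoved in the last pictures, judged by eye.

No check failed.

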